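# Hold a sprung probe on a mortar specimen in the curing box

### The arm

A 7-joint arm with a two-finger parallel gripper is mounted at the origin on the work surface. World frame = base frame: x ahead of the robot, y to its left, z up, the work surface at z = 0. Lengths are in m, angles in degrees, forces in N, time in s.
With the tool pointing down it reaches from about 0.425 to 0.875 m from the base axis. Payload 4.7 kg.
Tool frame: the origin (TCP) lies on the centre line of the jaws, within the pads' length; the fingertips stand 17 mm ahead of it and the grasp point (between the pads) lies 2 mm behind it; z points along the fingers, y is the line along which they close (so a half turn about z gives the same grasp; the last joint's range is limited). The gripper opens to 87 mm and grips with 3 to 60 N. Pads are 19 mm wide; open, the fingers measure 117 mm over their backs; the gripper's body (75 mm by 190 mm) begins 51 mm behind the grasp point.
Start: joints at [68.589, 18.392, -4.016, 83.108, 1.295, 78.541, -3.26], TCP at [0.246, -0.602, 0.24] pointing down, gripper open.
Joint ranges: [-163.93, 163.93], [-17.29, 119.83], [-79.2, 71.16], [3.27, 140.29], [-89.18, 269.18], [5.43, 117.66], [-154.24, 154.24]. Speed limits (degrees/s): [147.25, 147.25, 180, 180, 180, 180, 180].

### API

Orientations are given as [roll, pitch, yaw] about the fixed x, y, z axes, in that order (R = Rz(yaw) Ry(pitch) Rx(roll)).
In Python, from cell import env, read_camera gives the robot as it stands.
- The arm moves only by the shell command python3 -m jog 'ROWS' [FORCE]. ROWS is JSON, a list of rows, each a list of 5 numbers: the opening, from 0 (shut) to 1 (fully open), then the shift along the tool's x, y, z each as a share of 0.02 m, from -1 to 1, then the turn about the tool's z as a share of 45 degrees, from -1 to 1. In form: [[gripper, x, y, z, yaw], ...]. A call has 1 to 12 rows; each row shifts and turns the commanded pose from where the row before left it, along the tool's axes as they then stand; what a row does not reach is not made up. A row lasts 1/12 s, in which the tool goes at most 41.7 mm and 7.16 degrees, less where a joint would pass 70% of its speed; a pose out of reach is approached as far as the arm can. A call with a number of a shift or a turn outside -1 to 1 is refused whole. A call with a gripper value outside its range is refused whole. The fingers move at their own pace and stop on an object; FORCE is the grip in N (left out, the last holds). Time passes only in rows, so rows that do not move let the fingers close. It gives the time, the measured TCP pose, the force, the opening and the grip force at its end, in the units of the state.
- env.get_obs(): the state, without advancing time (a new reading comes with each control period).
- read_camera(name): name is "side" or "top"; returns a dict with "color" (384x512x3 uint8, red, green, blue), "range_z" (384x512 float32, m along the optical axis (not along the pixel's ray), 0 where there is no reading), "mtx" (3x3 intrinsics, pixels), "world_from_camera" (4x4, takes a point from camera to world coordinates). Camera axes: x right, y down, z forward; pixel columns grow to the right and rows downward; lengths in m; the calibration is good to about 2 mm. A picture is of the moment at which its call begins.
- env.sign_off(): hands the job in; it is judged then, once.
The state is a dict: "time_s": time; "qpos": joint angles; "joint_velocities": joint speeds; "effort": joint torques, N m; "tool_pos": TCP position; "tool_rot": TCP orientation; "force": force on the tool from outside, world axes, zero at the start; "wrist_torque": the same for the moment, N m; "grip_width": finger opening in m; "grasp_force": force on a finger pad.
Only numpy, scipy, OpenCV 4.12 (cv2) and the standard library are available. Lean on these libraries where they do the work, as an engineer would, in place of code of your own. Each camera call takes 0.05 s, during which the arm holds its last target. There are 200 camera calls.

### The job

Slide the cover of the white curing box fully open; then take the sprung probe out of its leaning wooden stand and hold it upright with its tip on the cross scribed on the round mortar specimen, pressing gently so that the sprung tip is pushed about half way in. Finish like that, with the gripper still holding the probe on the mark and nothing else carrying it. Do not press hard, keep the probe off the square specimen, and leave the bottle, jar and beaker where they stand.

Things in the scene. Friction and masses are not known exactly. Their poses are not given: they have to be found in the camera images.
- box: White plastic curing box, fixed, 160 (x) by 270 (y) by 60 mm high; aluminium rails along its long sides reach 72 mm. Origin: centre of its underside; x across, y along, z up. Its -y half (y -125 to 0, x -65 to 65 mm) is an open compartment, floor 10 mm above the bench, under the cover at the start; its +y half is a closed deck at 60 mm.
- cover (a joint): The box's flat grey cover, 144 (x) by 130 (y) by 6 mm, upper face 67 mm above the bench. Value in m: 0 shut over the compartment, 0.126 fully open over the deck (end stop); it grows as the cover slides along the box's +y. Starts at 0 to 0.03, rubs with about 1.5 N, stays where it is left.
- cover_handle (a point): Grip point of the cover's handle: a black upright bar in the middle of the cover, 50 mm long along the box's x, 14 mm thick along its y, rising 30 mm above the cover (top 97 mm above the bench). The point is in its middle, 85 mm above the bench, and moves with the cover. Pinch it from above across its 14 mm.
- disc: Round grey mortar specimen, 56 mm across, 30 mm high, fixed on the compartment's floor (upper face 40 mm above the bench, 20 mm below the box's rim), about 32 mm to either side of the box's middle line. Origin: centre of its underside, z up.
- mark (a point): The centre of the thin dark diagonal cross (arms 16 mm long) scribed on the upper face of the round specimen, 10 mm from the disc's centre along the disc's own x, which may point any way.
- square: Square grey mortar specimen, 50 by 50 by 30 mm high, beside the round one, with a cross of the same kind at the middle of its upper face. Not to be touched with the probe. Origin: centre of its underside.
- stand: Wooden stand, fixed: 110 by 90 by 12 mm base and a 60 by 80 by 10 mm top plate, its middle 90 mm above the bench, leaning 0.30 rad (17 degrees) so that its upward normal tips towards the stand's -x. Origin: centre of the base's underside, z up. The probe sits in the plate's 16 mm hole.
- probe: Hand probe, 0.1 to 0.2 kg, 135 mm long, round about its z (tip to grip); in the stand its z leans 0.30 rad towards the stand's -x. Origin: on its axis, underside of its steel collar (34 mm wide, 6 thick), which rests on the stand's plate. Above: black grip, 24 mm across, z 6 to 66 mm, and a cap to 70 mm. Below: 12 mm stem to z = -45 mm, then the sprung tip, a 7 mm rod. It lifts out along its z.
- tip (a point): The lowest point of the probe's sprung tip (rounded, 4 mm radius), on the probe's axis, 65 mm below the probe's origin when the tip is fully out; it moves with the sprung tip.
- plunger (a joint): How far the sprung tip is pushed into the probe, m: 0 fully out, 0.014 stop. Its spring pushes with 0.8 N at 0 plus 0.4 N per mm (3.6 N half way, 6.4 N at the stop, beyond which it is rigid).
- reagent: Bystander: loose amber glass bottle with red cap, 52 mm across, 110 mm high. Origin: centre of its underside.
- jar: Bystander: loose white plastic jar, 64 mm across, 85 mm high. Origin: centre of its underside.
- beaker: Bystander: loose open glass beaker, 68 mm across the rim, 90 mm high. Origin: centre of its underside.
There are look-alikes about, which are no part of the job. Of the things that look like the probe, the middle-sized one is meant.

How it is judged:
By the outcome, as a careful person would: the job done as asked, in the order asked, and still so for the second after the job is handed in, while the arm keeps its last pose, push and grip.
It also fails if it takes over 64 s, if anything falls off the work surface, if the arm or the gripper's body presses on something with over 40 N, if the wrist force passes 120 N, or if a joint passes its speed limit or range.

## Working session

There is one attempt and no reset: what is moved stays moved. The work goes in short steps, Python scripts to look and compute and a shell command to move; the robot and the scene stay as the last step left them, time stands still between calls to the robot, and variables do not carry over. Pictures are saved under pics/ and viewed, at most 12 in all, crops included, and the job is handed in when it is done.

```bash
ls; mkdir -p pics; python3 - <<'E'
from cell import env, read_camera
import cv2, numpy as np
o=env.get_obs(); print({k:np.round(v,3).tolist() for k,v in o.items()})
for n in("side","top"):
    c=read_camera(n); cv2.imwrite(f"pics/{n}0.png",cv2.cvtColor(c["color"],cv2.COLOR_RGB2BGR)); np.savez(f"pics/{n}0.npz",**c)
    print(n,c["mtx"].round(1).tolist(),c["world_from_camera"].round(3).tolist())
E
```

```text
pics
{'time_s': 0.0, 'qpos': [68.588, 18.44, -4.016, 83.176, 1.293, 78.541, -3.258], 'joint_velocities': [0.059, 0.052, 0.046, 0.003, 0.007, -0.009, -0.131], 'effort': [0.0, -49.13, -0.404, -31.252, -0.064, 0.044, 0.0], 'tool_pos': [0.246, -0.601, 0.238], 'tool_rot': [-179.888, 0.003, 22.223], 'force': [-0.054, 0.385, 0.266], 'wrist_torque': [0.022, 0.021, 0.007], 'grasp_force': 0.0, 'grip_width': 0.087}
side [[397.0, 0.0, 248.6], [0.0, 397.0, 191.4], [0.0, 0.0, 1.0]] [[0.988, -0.1, 0.121, 0.431], [-0.156, -0.52, 0.84, -0.71], [-0.021, -0.848, -0.529, 0.625], [0.0, 0.0, 0.0, 1.0]]
top [[439.4, 0.0, 255.9], [0.0, 439.4, 188.4], [0.0, 0.0, 1.0]] [[-0.008, -0.997, 0.083, 0.494], [-1.0, 0.007, -0.014, 0.12], [0.013, -0.083, -0.996, 0.945], [0.0, 0.0, 0.0, 1.0]]
```

View pics/top0.png

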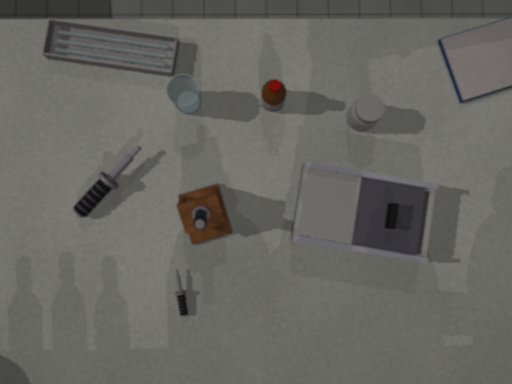

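View pics/side0.png

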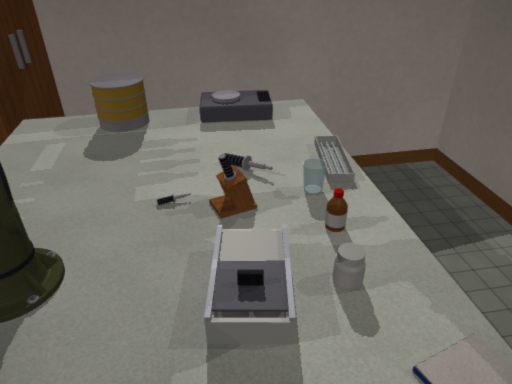

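Top view: the box's cover handle is at (391,216), the stand with the probe's cap at (201,215), bottle (274,93), jar (367,111) and beaker (185,93). There are three probe-like things: a large one lying at (105,185), a small one lying at (181,295), and one in the stand at (201,215). The one in the stand is meant, as it is middle-sized and sits in the leaning stand. I'll confirm this in a crop and measure now.

```bash
cat > h.py <<'E'
import numpy as np, cv2
def load(n,i): return dict(np.load(f"pics/{n}{i}.npz"))
def snap(n,i):
    from cell import read_camera
    c=read_camera(n); np.savez(f"pics/{n}{i}.npz",**c); return c
def rays(c,uv):
    uv=np.atleast_2d(uv).astype(float); d=np.c_[uv,np.ones(len(uv))]@np.linalg.inv(c["mtx"]).T
    return c["world_from_camera"][:3,3], d@c["world_from_camera"][:3,:3].T
def plane(c,uv,z):
    o,d=rays(c,uv); return o+d*((z-o[2])/d[:,2])[:,None]
def tri(c1,p1,c2,p2):
    o1,d1=rays(c1,p1); o2,d2=rays(c2,p2); d1=d1[0];d2=d2[0]
    s=np.linalg.lstsq(np.c_[d1,-d2],o2-o1,rcond=None)[0]
    a=o1+s[0]*d1;b=o2+s[1]*d2; return (a+b)/2,np.linalg.norm(a-b)
def cloud(c):
    h,w=c["range_z"].shape; u,v=np.meshgrid(np.arange(w),np.arange(h))
    o,d=rays(c,np.c_[u.ravel(),v.ravel()]); return (o+d*c["range_z"].reshape(-1,1)).reshape(h,w,3)
E
python3 - <<'E'
from h import *
T,S=load("top",0),load("side",0)
def crop(c,x,y,w,h,k): return cv2.resize(c["color"][y:y+h,x:x+w],None,fx=k,fy=k,interpolation=cv2.INTER_CUBIC)
a=crop(T,60,130,190,190,2.1); b=crop(S,140,140,140,80,2.8); b=cv2.resize(b,(392,399-175)); 
im=np.zeros((399,791,3),np.uint8); im[:,:399]=a[:399,:399]; im[:224,399:791]=b
cv2.imwrite("pics/crop1.png",cv2.cvtColor(cv2.convertScaleAbs(im,alpha=1.4),cv2.COLOR_RGB2BGR))
for n,c in(("top",T),("side",S)):
    P=cloud(c); hsv=cv2.cvtColor(c["color"],cv2.COLOR_RGB2HSV)
    # handle: dark points above the cover
    m=(P[...,2]>.075)&(P[...,2]<.11)&(P[...,1]<-.05)&(hsv[...,2]<60)&(P[...,0]>.3)&(P[...,0]<.62)
    q=P[m]; print(n,"handle",m.sum(),q.min(0).round(3),q.max(0).round(3),q.mean(0).round(3))
    t=m&(P[...,2]>.092); 
    if t.sum()>4: print(" top rect",cv2.minAreaRect((P[t][:,:2]*1000).astype(np.float32)),np.median(P[t][:,2]))
    # box region
    b=(P[...,2]>.045)&(P[...,2]<.08)&(P[...,1]<.06)&(P[...,1]>-.35)&(P[...,0]>.3)&(P[...,0]<.62)
    b=cv2.morphologyEx(b.astype(np.uint8),cv2.MORPH_OPEN,np.ones((3,3)))>0
    print(" box",cv2.minAreaRect((P[b][:,:2]*1000).astype(np.float32)))
    cv_=b&(hsv[...,2]<110)&(hsv[...,2]>40); print(" z bins",np.histogram(P[b][:,2],bins=[.045,.055,.058,.062,.066,.07,.074,.08]))
    # stand wood
    w=((hsv[...,0]<14)|(hsv[...,0]>172))&(hsv[...,1]>120)&(hsv[...,2]>40)&(P[...,1]>.1)&(P[...,1]<.4)
    print(" wood",w.sum(),"uv",np.argwhere(w).mean(0),P[w].min(0).round(3),P[w].max(0).round(3))
    lo=w&(P[...,2]<.02); hi=w&(P[...,2]>.07)
    print(" base",cv2.minAreaRect((P[lo][:,:2]*1000).astype(np.float32)))
    q=P[hi]; A=np.c_[q[:,:2],np.ones(len(q))]
    cf=np.linalg.lstsq(A,q[:,2],rcond=None)[0]; nrm=np.array([-cf[0],-cf[1],1]);nrm/=np.linalg.norm(nrm);print(" plate",len(q),q.mean(0).round(4),"n",nrm.round(3))
    # probe above
    k=(P[...,2]>.1)&(P[...,2]<.2)&(P[...,1]>.1)&(P[...,1]<.4)&(P[...,0]>.3)&(P[...,0]<.6)&~w
    q=P[k];print(" probe",len(q));
    for z in np.arange(.1,.18,.01):
        s=q[(q[:,2]>=z)&(q[:,2]<z+.01)]
        if len(s):print("  ",round(z,3),len(s),s.mean(0).round(4))
E
```

```text
top handle 263 [ 0.486 -0.165  0.075] [ 0.535 -0.145  0.101] [ 0.51  -0.153  0.093]
 top rect ((509.8580322265625, -155.66436767578125), (14.675020217895508, 49.70794677734375), 78.68364715576172) 0.0969526561025762
 box ((518.5491943359375, -109.15109252929688), (271.2313232421875, 160.29763793945312), 79.79098510742188)
 z bins (array([ 150,  423, 3583, 1447, 3242, 1354,  165]), array([0.045, 0.055, 0.058, 0.062, 0.066, 0.07 , 0.074, 0.08 ]))
 wood 1718 uv [213.1548312  204.06926659] [0.459 0.12  0.007] [0.58  0.271 0.945]
 base ((518.89501953125, 217.01211547851562), (106.10260772705078, 85.7099609375), 16.036657333374023)
 plate 901 [0.5215 0.2146 0.0991] n [0.158 0.427 0.891]
 probe 318
   0.1 90 [0.5251 0.2232 0.103 ]
   0.11 16 [0.52   0.2142 0.1155]
   0.12 22 [0.5167 0.2142 0.1239]
   0.13 19 [0.5134 0.2118 0.1343]
   0.14 21 [0.5107 0.2107 0.1447]
   0.15 73 [0.499  0.2105 0.1563]
   0.16 77 [0.5    0.2122 0.1618]
side handle 342 [ 0.483 -0.169  0.075] [ 0.533 -0.148  0.1  ] [ 0.508 -0.161  0.09 ]
 top rect ((507.9093017578125, -158.53106689453125), (13.503877639770508, 47.680545806884766), 81.11671447753906) 0.09716911685546425
 box ((516.9851684570312, -110.37225341796875), (273.2142028808594, 160.2489776611328), 79.81366729736328)
 z bins (array([ 333,  107, 2295,  479, 3007, 1037,  136]), array([0.045, 0.055, 0.058, 0.062, 0.066, 0.07 , 0.074, 0.08 ]))
 wood 1121 uv [195.28099911 233.29438002] [0.456 0.158 0.   ] [0.83  0.261 0.117]
 base ((640.8463745117188, 248.9066162109375), (366.5046691894531, 94.75828552246094), 15.2435884475708)
 plate 382 [0.5215 0.1974 0.0902] n [-0.146 -0.226  0.963]
 probe 232
   0.1 48 [0.521  0.208  0.1042]
   0.11 31 [0.5101 0.2057 0.1151]
   0.12 28 [0.5059 0.2041 0.1258]
   0.13 32 [0.5044 0.204  0.1355]
   0.14 30 [0.5001 0.2018 0.1455]
   0.15 39 [0.4978 0.2031 0.1554]
   0.16 24 [0.4975 0.2103 0.1621]
```

View pics/crop1.png

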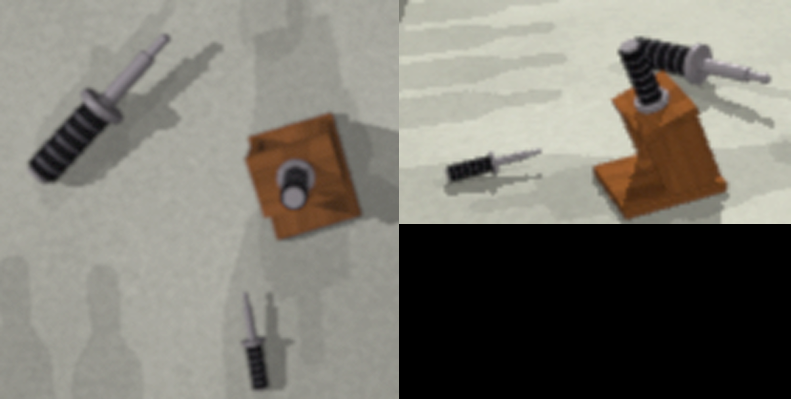

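The crop shows three probe-like things: a large one (top 105,185), a small one (top 181,295) and the middle one, upright in the leaning stand (top 201,215). The middle-sized one is therefore the one in the stand, as described. The handle averages (0.509,-0.157) with its top at 0.097, and box yaw is about -10.2°. The box measures 160x271, so sizes and heights agree. I'll turn and go above the handle.

```bash
python3 -m jog '[[1,0,0,0,0.144],[1,0,0,0,0.144],[1,0,0,0,0.144],[1,0,0,0,0.144],[1,0,0,0,0.144],[1,0,0,0,0]]' 20; python3 -m jog '[[1,0.375,-1,0,0],[1,0.375,-1,0,0],[1,0.375,-1,0,0],[1,0.375,-1,0,0],[1,0.375,-1,0,0],[1,0.375,-1,0,0],[1,0.375,-1,0,0],[1,0.375,-1,0,0],[1,0.375,-1,0,0],[1,0.375,-1,0,0],[1,0.375,-1,0,0],[1,0.375,-1,0,0]]'; python3 -m jog '[[1,0.375,-1,0,0],[1,0.375,-1,0,0],[1,0.375,-1,0,0],[1,0.375,-1,0,0],[1,0.375,-1,0,0],[1,0.375,-1,0,0],[1,0.375,-1,0,0],[1,0.375,-1,0,0],[1,0.375,-1,0,0],[1,0.375,-1,0,0],[1,0,0,0,0],[1,0,0,0,0]]'
```

```text
time_s: 0.6
tool_pos: [0.2457, -0.6015, 0.239]
tool_rot: [-180.0, 0.0, -10.3]
force: [0.6, 0.2, 0.6]
grip_width: 0.0873
grasp_force: 0.0
time_s: 1.6
tool_pos: [0.3771, -0.3803, 0.2393]
tool_rot: [-180.0, 0.0, -10.0]
force: [1.1, 0.2, 0.8]
grip_width: 0.087
grasp_force: 0.0
time_s: 2.6
tool_pos: [0.4863, -0.1965, 0.2394]
tool_rot: [180.0, 0.0, -9.9]
force: [-0.2, -0.9, -0.1]
grip_width: 0.0871
grasp_force: 0.0
```

```bash
python3 -m jog '[[1,0.25,-0.7,0,0],[1,0.25,-0.7,0,0],[1,0.25,-0.75,0,0],[1,0,0,1,0],[1,0,0,1,0],[1,0,0,1,0],[1,0,0,1,0],[1,0,0,1,0],[1,0,0,1,0],[1,0,0,0.7,0],[1,0,0,0.5,0],[1,0,0,0,0]]'; python3 -m jog '[[0,0,0,0,0],[0,0,0,0,0],[0,0,0,0,0],[0,0,0,0,0],[0,0,0,0,0],[0,0,0,0,0],[0,0,0,0,0],[0,0,0,0,0]]' 20
```

```text
time_s: 3.6
tool_pos: [0.5062, -0.159, 0.0932]
tool_rot: [-180.0, 0.3, -10.2]
force: [-0.1, 0.5, 0.8]
grip_width: 0.087
grasp_force: 0.0
time_s: 4.27
tool_pos: [0.5084, -0.1582, 0.0957]
tool_rot: [180.0, -0.0, -10.2]
force: [0.8, -0.9, -0.3]
grip_width: 0.0416
grasp_force: 0.0
```

```bash
python3 -m jog '[[0,0,0,0,0],[0,0,0,0,0],[0,0,0,0,0],[0,0,0,0,0],[0,0,0,0,0],[0,0,0,0,0],[0,0,0,0,0]]' 20;  python3 -m jog '[[0,0,-0.4,0,0],[0,0,-0.6,0,0],[0,0,-0.6,0,0],[0,0,-0.6,0,0],[0,0,-0.6,0,0],[0,0,-0.6,0,0],[0,0,-0.6,0,0],[0,0,-0.5,0,0],[0,0,-0.4,0,0],[0,0,0,0,0]]'
```

```text
time_s: 4.85
tool_pos: [0.5084, -0.1579, 0.0955]
tool_rot: [-180.0, 0.0, -10.2]
force: [0.3, 0.5, -0.5]
grip_width: 0.014
grasp_force: 20.0
time_s: 5.68
tool_pos: [0.5262, -0.0584, 0.0955]
tool_rot: [-179.9, -0.0, -10.0]
force: [1.5, 2.4, -2.8]
grip_width: 0.014
grasp_force: 20.0
```

```bash
python3 -m jog '[[0,0,-0.2,0,0],[0,0,-0.15,0,0],[0,0,-0.1,0,0],[0,0,0,0,0]]'; python3 -m jog '[[0,0,-0.1,0,0],[0,0,-0.1,0,0],[0,0,0,0,0]]'
```

```text
time_s: 6.02
tool_pos: [0.5273, -0.0527, 0.0955]
tool_rot: [-180.0, 0.0, -10.2]
force: [2.1, -0.4, -1.6]
grip_width: 0.0136
grasp_force: 20.0
time_s: 6.27
tool_pos: [0.5273, -0.0523, 0.0955]
tool_rot: [179.8, 0.0, -10.3]
force: [-0.8, -7.7, 0.0]
grip_width: 0.0137
grasp_force: 20.0
```

The end stop was reached: force is -7.7 N with no more motion. Release, rise, and turn the jaws towards the stand's lean.

```bash
python3 -m jog '[[0.7,0,0.1,0,0],[0.7,0,0,0,0],[0.7,0,0,0,0],[0.7,0,0,0,0],[0.7,0,0,0,0],[0.7,0,0,-0.5,0],[0.7,0,0,-1,0],[0.7,0,0,-1,0],[0.7,0,0,-1,0],[0.7,0,0,-1,0],[0.7,0,0,-1,0],[0.7,0,0,-1,0]]'; python3 -m jog '[[0.7,0,0,-1,0],[0.7,0,-1,-1,0],[0.7,0,-1,0,0],[0.7,0,-1,0,0],[0.7,0,-1,0,0],[0.7,0,-1,0,0],[0.7,0,0,0,0]]'
python3 - <<'E'
from h import *
T,S=snap("top",1),snap("side",1)
ims=[cv2.resize(T["color"][150:270,285:445],(480,360),interpolation=cv2.INTER_CUBIC),cv2.resize(S["color"][215:345,195:305],(305,360),interpolation=cv2.INTER_CUBIC)]
cv2.imwrite("pics/box1.png",cv2.cvtColor(cv2.convertScaleAbs(np.hstack(ims),alpha=1.3),cv2.COLOR_RGB2BGR))
# stand/probe: axis by cap centroid & collar, using scene-0 images: bright cap/collar blobs
T,S=load("top",0),load("side",0)
for n,c,(x,y,w,h) in(("top",T,(175,180,60,65)),("side",S,(205,145,50,70))):
    r=c["color"][y:y+h,x:x+w]; hsv=cv2.cvtColor(r,cv2.COLOR_RGB2HSV)
    m=((hsv[...,1]<70)&(hsv[...,2]>85)).astype(np.uint8) ; k=(hsv[...,2]<50)
    nn,l,st,ce=cv2.connectedComponentsWithStats(m)
    for i in range(1,nn):
        if 8<st[i,4]<600: print(n,st[i],ce[i]+[x,y])
    nn,l,st,ce=cv2.connectedComponentsWithStats(k.astype(np.uint8))
    for i in range(1,nn):
        if st[i,4]>15:print(n,"dark",st[i],ce[i]+[x,y])
big=lambda c,x,y,w,h:cv2.resize(c["color"][y:y+h,x:x+w],(390,420),interpolation=cv2.INTER_NEAREST)
cv2.imwrite("pics/pr1.png",cv2.cvtColor(cv2.convertScaleAbs(np.hstack([big(T,175,180,60,65),big(S,205,145,50,70)]),alpha=1.4),cv2.COLOR_RGB2BGR))
E
```

```text
time_s: 7.27
tool_pos: [0.5276, -0.0505, 0.2274]
tool_rot: [-180.0, -0.0, -10.1]
force: [0.5, 0.7, -0.9]
grip_width: 0.0605
grasp_force: 0.0
time_s: 7.85
tool_pos: [0.5452, 0.0533, 0.2666]
tool_rot: [-179.8, -0.0, -9.8]
force: [-0.9, 0.1, -0.2]
grip_width: 0.0612
grasp_force: 0.0
top [17 31  2  7 10] [192.5 213.9]
top [21 40  8  8 50] [199.36 223.72]
top [ 25  54  35  11 196] [222.79081633 240.76530612]
top dark [42 12  7 19 24] [220.125      201.16666667]
top dark [ 19  30  13  15 114] [201.         215.49122807]
side [ 32  21  18  36 237] [249.80590717 178.98734177]
side [32 65 18  5 55] [247.81818182 212.65454545]
side dark [ 14   9  24  24 299] [230.10367893 163.6722408 ]
```

View pics/box1.png

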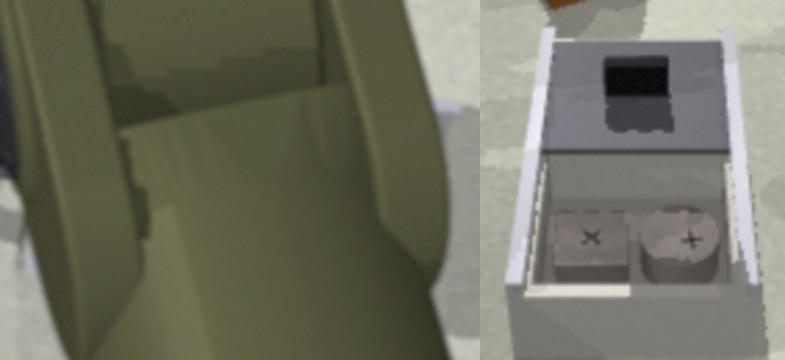

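View pics/pr1.png

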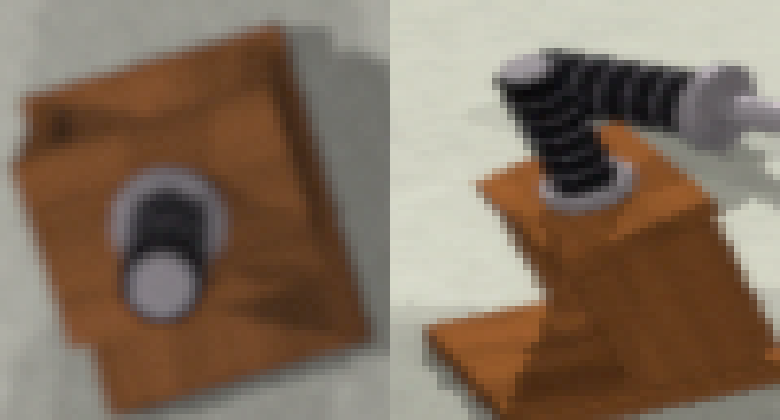

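Side view: the cover is fully open over the deck. The square (cross near side px 235,301) is on the left, and the round specimen is on the right with its cross at about side px (271.5,301). The arm hides the top view for now. Probe: cap at top (199.4,223.7) / side (221.5,156.1), collar at top (200.5,212.8) / side (229.7,175.9).

```bash
python3 - <<'E'
from h import *
T,S=load("top",0),load("side",0)
c,e=tri(T,(199.4,223.7),S,(221.5,156.1)); k,e2=tri(T,(200.5,212.8),S,(229.7,175.9))
print("cap",c.round(4),e,"collar",k.round(4),e2); d=c-k; L=np.linalg.norm(d); print(L,(d/L).round(3),"lean",np.degrees(np.arccos(d[2]/L)),"azim",np.degrees(np.arctan2(-d[1],-d[0])))
# plate top plane from the top view cloud
for n,c in(("top",T),("side",S)):
    P=cloud(c); hsv=cv2.cvtColor(c["color"],cv2.COLOR_RGB2HSV)
    w=((hsv[...,0]<14)|(hsv[...,0]>172))&(hsv[...,1]>120)&(hsv[...,2]>40)&(P[...,1]>.1)&(P[...,1]<.4)&(P[...,0]<.6)&(P[...,2]>.08)&(P[...,2]<.115)
    w=cv2.erode(w.astype(np.uint8),np.ones((3,3)))>0
    q=P[w]; 
    for _ in range(5):
        A=np.c_[q[:,:2],np.ones(len(q))]; cf=np.linalg.lstsq(A,q[:,2],rcond=None)[0]; r=q[:,2]-A@cf; q=q[abs(r)<max(.002,1.5*r.std())]
    nrm=np.array([-cf[0],-cf[1],1]);nrm/=np.linalg.norm(nrm);print(n,len(q),q.mean(0).round(4),nrm.round(3),r.std(), q.min(0).round(3),q.max(0).round(3))
    lo=w  # outline of plate
    print(cv2.minAreaRect((q[:,:2]*1000).astype(np.float32)))
E
```

```text
cap [0.4959 0.2109 0.1605] 0.002041038988523248 collar [0.516  0.2163 0.0964] 0.004209137372232292
0.06732787122159464 [-0.298 -0.08   0.951] lean 17.98119011220995 azim 15.045074685225236
top 431 [0.5239 0.217  0.0967] [-0.287 -0.079  0.955] 0.000996683681031854 [0.483 0.175 0.085] [0.552 0.257 0.105]
((517.9322509765625, 215.58670043945312), (54.554420471191406, 72.63569641113281), 16.05655288696289)
side 68 [0.5151 0.2077 0.0948] [-0.291 -0.084  0.953] 0.0008857682271707269 [0.484 0.174 0.087] [0.545 0.254 0.104]
((514.0991821289062, 213.62181091308594), (50.14948272705078, 71.2280502319336), 15.63122272491455)
```

Probe axis (-0.284,-0.081,0.955), lean 17–18°, stand yaw about 16°, probe origin about (0.516,0.217,0.094): all fit the text. The tool always points down, so I'll close along the stand's x centred over the hole. The -x finger then stands the probe up in its loose hole, and I lift it straight up.

```bash
python3 -m jog '[[1,0,0,0,0.143],[1,0,0,0,0.143],[1,0,0,0,0.143],[1,0,0,0,0.143],[1,0,0,0,0.143],[1,0,0,0,0.143],[1,0,0,0,0.143],[1,0,0,0,0.143],[1,0,0,0,0.143],[1,0,0,0,0.143],[1,0,0,0,0]]'; python3 -m jog '[[1,-1,0,0,0],[1,-1,0,0,0],[1,-1,0,0,0],[1,-1,0,0,0],[1,-1,0,0,0],[1,-1,0,0,0],[1,-1,0,0,0],[1,-1,0,0,0],[1,0,0,0,0],[1,0,0,0,0]]'
python3 - <<'E'
from cell import env
from h import *
o=env.get_obs(); print(np.round(o["qpos"],1),o["tool_pos"],o["tool_rot"])
T=snap("top",2)
cv2.imwrite("pics/box2.png",cv2.cvtColor(cv2.convertScaleAbs(cv2.resize(T["color"][150:270,285:445],(640,480),interpolation=cv2.INTER_CUBIC),alpha=1.8),cv2.COLOR_RGB2BGR))
E
```

```text
time_s: 8.87
tool_pos: [0.5454, 0.0439, 0.255]
tool_rot: [178.7, 0.2, -56.4]
force: [0.3, 0.4, 0.4]
grip_width: 0.0872
grasp_force: 0.0
time_s: 9.7
tool_pos: [0.5096, 0.1128, 0.2497]
tool_rot: [177.9, 0.4, -55.7]
force: [0.1, -0.4, 1.1]
grip_width: 0.0867
grasp_force: 0.0
[ -80.5    7.3   70.7  100.5   -6.5   79.3 -154.2] [0.50960633 0.1127968  0.24971173] [177.85106655   0.44322158 -55.66904361]
```

View pics/box2.png

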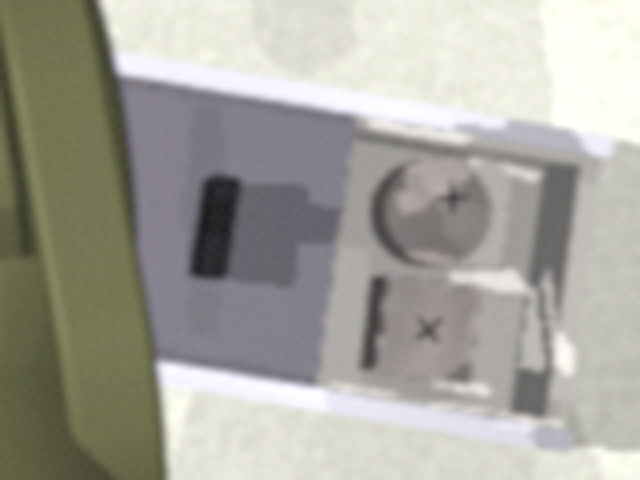

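Top view with the cover open: the round specimen is at about (393.7,202.5) with its cross at about (398.1,198.4), and the square's cross is at (392,232). The turn ran joint 7 to its limit, so I'll turn the other way to yaw +106.

```bash
python3 -m jog '[[1,0,0,0,-0.155],[1,0,0,0,-0.155],[1,0,0,0,-0.155],[1,0,0,0,-0.155],[1,0,0,0,-0.155],[1,0,0,0,-0.155],[1,0,0,0,-0.155],[1,0,0,0,-0.155],[1,0,0,0,-0.155],[1,0,0,0,-0.155],[1,0,0,0,-0.155],[1,0,0,0,-0.155]]'; python3 -m jog '[[1,0,0,0,-0.155],[1,0,0,0,-0.155],[1,0,0,0,-0.155],[1,0,0,0,-0.155],[1,0,0,0,-0.155],[1,0,0,0,-0.155],[1,0,0,0,-0.155],[1,0,0,0,-0.155],[1,0,0,0,0]]'
python3 - <<'E'
from cell import env
from h import *
o=env.get_obs(); print(np.round(o["qpos"],1))
T,S=load("top",2),load("side",1)
p,e=tri(T,(398.1,198.4),S,(271.5,301)); print("mark tri",p.round(4),e, plane(T,(398.1,198.4),.04).round(4),plane(S,(271.5,301),.04).round(4))
for n,c,(x,y,w,h) in(("top",T,(375,185,40,30)),("side",S,(250,285,40,28))):
    g=cv2.cvtColor(c["color"],cv2.COLOR_RGB2GRAY)[y:y+h,x:x+w]
    bh=cv2.morphologyEx(g,cv2.MORPH_BLACKHAT,np.ones((5,5),np.uint8)); P=cloud(c)[y:y+h,x:x+w]
    m=(P[...,2]>.033)&(P[...,2]<.05); q=P[m]; print(n,"disc top",q.mean(0).round(4),np.median(q[:,2]),cv2.minAreaRect((q[:,:2]*1000).astype(np.float32)))
    inside=cv2.erode(m.astype(np.uint8),np.ones((5,5)))>0
    wgt=np.where(inside,bh,0).astype(float); wgt[wgt<.4*wgt.max()]=0; v,u=np.nonzero(wgt); ww=wgt[v,u]
    uv=np.array([(u*ww).sum(),(v*ww).sum()])/ww.sum()+[x,y]; print(n,"cross",uv,len(u),(u.min()+x,u.max()+x,v.min()+y,v.max()+y),plane(c,uv,.04).round(4))
E
```

```text
time_s: 10.75
tool_pos: [0.5109, 0.1074, 0.2505]
tool_rot: [-179.8, 2.1, 27.8]
force: [-0.6, -0.3, 0.7]
grip_width: 0.0871
grasp_force: 0.0
time_s: 11.5
tool_pos: [0.5108, 0.1076, 0.2505]
tool_rot: [-178.2, 1.0, 83.5]
force: [-0.3, 0.4, 0.0]
grip_width: 0.0871
grasp_force: 0.0
[-68.    4.8  56.4 100.3  -3.7  79.2 -17.3]
mark tri [ 0.5457 -0.1855  0.0418] 0.0007609604901038518 [[ 0.5462 -0.1861  0.04  ]] [[ 0.5457 -0.1839  0.04  ]]
top disc top [ 0.5398 -0.1765  0.04  ] 0.039944220541648534 ((540.8504028320312, -183.60665893554688), (67.88378143310547, 60.132789611816406), 79.34139251708984)
top cross [398.2398374  199.22764228] 12 (np.int64(396), np.int64(401), np.int64(198), np.int64(201)) [[ 0.5445 -0.1864  0.04  ]]
side disc top [ 0.5375 -0.1812  0.0402] 0.0404505603690678 ((540.3133544921875, -180.34742736816406), (70.21854400634766, 59.777740478515625), 79.87850189208984)
side cross [270.64388489 301.21223022] 16 (np.int64(268), np.int64(274), np.int64(299), np.int64(303)) [[ 0.5439 -0.1841  0.04  ]]
```

```bash
python3 -m jog '[[1,0,0,0,-0.125],[1,0,0,0,-0.125],[1,0,0,0,-0.125],[1,0,0,0,-0.125],[1,0,0,0,0],[1,0,0,0,0]]'; python3 -m jog '[[1,0.86,0.27,0,0],[1,0.86,0.27,0,0],[1,0.86,0.27,0,0],[1,0.86,0.27,0,0],[1,0.86,0.27,0,0],[1,0.86,0.27,0,0],[1,0,0,0,0],[1,0,0,0,0]]'
python3 - <<'E'
from cell import env
from h import *
o=env.get_obs(); print(np.round(o["qpos"],1))
from scipy.spatial.transform import Rotation as R
print(R.from_euler("xyz",o["tool_rot"],degrees=True).as_matrix().round(4))
E
```

```text
time_s: 12.0
tool_pos: [0.5105, 0.109, 0.2503]
tool_rot: [-177.9, 0.2, 105.6]
force: [-0.7, -0.7, -0.7]
grip_width: 0.0872
grasp_force: 0.0
time_s: 12.67
tool_pos: [0.5124, 0.2206, 0.248]
tool_rot: [-177.8, 0.3, 106.2]
force: [-0.5, 0.0, -0.5]
grip_width: 0.0872
grasp_force: 0.0
[-70.8  11.2  51.3  95.5  -8.7  79.7  -2. ]
[[-0.2791  0.9596 -0.0347]
 [ 0.9602  0.2787 -0.016 ]
 [-0.0057 -0.0378 -0.9993]]
```

```bash
python3 -m jog '[[1,-0.21,0.2,0,0],[1,0,0,1,0],[1,0,0,1,0],[1,0,0,1,0],[1,0,0,1,0],[1,0,0,0.8,0],[1,0,0,0.5,0],[1,0,0,0.35,0],[1,0,0,0,0],[1,0,0,0,0]]'
python3 - <<'E'
from h import *
T,S=snap("top",3),snap("side",3)
big=lambda c,x,y,w,h:cv2.resize(c["color"][y:y+h,x:x+w],(390,420),interpolation=cv2.INTER_CUBIC)
cv2.imwrite("pics/pr3.png",cv2.cvtColor(cv2.convertScaleAbs(np.hstack([big(T,165,170,80,85),big(S,195,110,80,110)]),alpha=1.4),cv2.COLOR_RGB2BGR))
E
```

```text
time_s: 13.5
tool_pos: [0.5144, 0.2138, 0.1359]
tool_rot: [-177.9, 0.2, 106.0]
force: [0.7, 1.1, -0.7]
grip_width: 0.0868
grasp_force: 0.0
```

View pics/pr3.png

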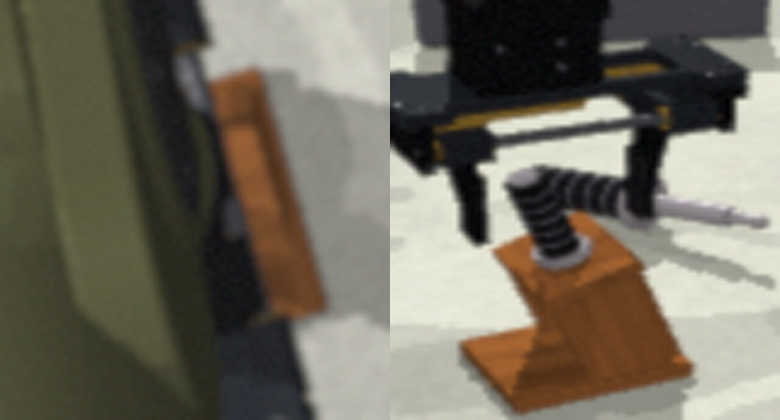

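The side crop shows the open jaws straddling the leaning grip, clear of the plate. Closing gently, centred over the hole.

```bash
python3 -m jog '[[1,0.12,0.26,0,0],[0,0,0,0,0],[0,0,0,0,0],[0,0,0,0,0],[0,0,0,0,0],[0,0,0,0,0],[0,0,0,0,0],[0,0,0,0,0],[0,0,0,0,0],[0,0,0,0,0],[0,0,0,0,0],[0,0,0,0,0]]' 5; python3 -m jog '[[0,0,0,0,0],[0,0,0,0,0],[0,0,0,0,0]]' 5
python3 - <<'E'
from h import *
S=snap("side",4)
cv2.imwrite("pics/pr4.png",cv2.cvtColor(cv2.convertScaleAbs(cv2.resize(S["color"][110:220,195:275],(436,600),interpolation=cv2.INTER_CUBIC),alpha=1.4),cv2.COLOR_RGB2BGR))
E
```

```text
time_s: 14.6
tool_pos: [0.5183, 0.2179, 0.1353]
tool_rot: [-177.9, 0.2, 106.0]
force: [-0.6, -1.4, 1.7]
grip_width: 0.024
grasp_force: 5.0
time_s: 14.85
tool_pos: [0.5184, 0.218, 0.1353]
tool_rot: [-177.9, 0.2, 106.0]
force: [-2.0, -0.5, 2.3]
grip_width: 0.0238
grasp_force: 5.0
```

View pics/pr4.png

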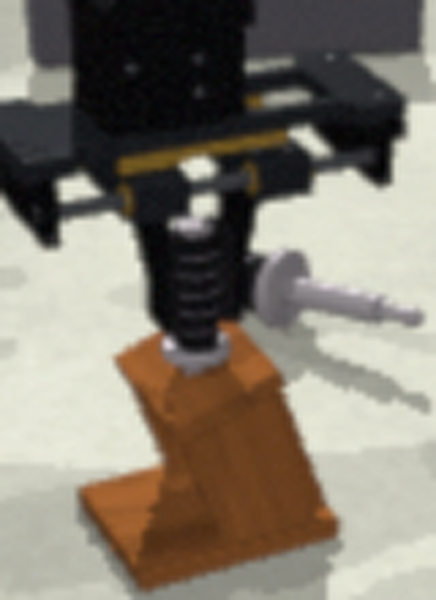

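The side crop shows the probe standing upright in the jaws. The 24 mm opening means it's flush with the pads. Tighten and lift.

```bash
python3 -m jog '[[0,0,0,0,0],[0,0,0,0,0],[0,0,0,-0.3,0],[0,0,0,-0.3,0],[0,0,0,-0.4,0]]' 30; python3 -m jog '[[0,0,0,-0.5,0],[0,0,0,-0.5,0],[0,0,0,-0.5,0],[0,0,0,-0.5,0],[0,0,0,-0.5,0],[0,0,0,-0.6,0],[0,0,0,-0.8,0],[0,0,0,-0.8,0],[0,0,0,0,0]]'
```

```text
time_s: 15.32
tool_pos: [0.5191, 0.2182, 0.1554]
tool_rot: [-177.9, 0.3, 106.0]
force: [1.6, 0.2, -2.3]
grip_width: 0.0235
grasp_force: 30.0
time_s: 16.07
tool_pos: [0.5239, 0.2201, 0.2528]
tool_rot: [-178.2, 0.1, 106.0]
force: [1.1, -0.7, -1.4]
grip_width: 0.0236
grasp_force: 30.0
```

```bash
python3 -m jog '[[0,-0.4,-0.1,0,0],[0,-0.8,-0.2,0,0],[0,-0.9,-0.2,0,0],[0,-0.9,-0.2,0,0],[0,-0.9,-0.2,0,0],[0,-0.9,-0.2,0,0],[0,-0.9,-0.2,0,0],[0,-0.9,-0.2,0,0],[0,-0.9,-0.2,0,0],[0,-0.7,-0.2,0,0],[0,-0.4,-0.1,0,0],[0,0,0,0,0]]'
python3 - <<'E'
from cell import env
import numpy as np
o=env.get_obs(); print(np.round(o["qpos"],1))
E
```

```text
time_s: 17.07
tool_pos: [0.531, 0.0396, 0.2513]
tool_rot: [-177.9, 0.2, 105.8]
force: [0.1, 0.3, -0.8]
grip_width: 0.0237
grasp_force: 30.0
[-60.4   7.1  57.8  98.9  -5.4  79.4  14.1]
```

```bash
python3 -m jog '[[0,-0.6,-0.13,0,0],[0,-0.9,-0.2,0,0],[0,-0.9,-0.2,0,0],[0,-0.9,-0.2,0,0],[0,-0.9,-0.2,0,0],[0,-0.6,-0.13,0,0],[0,0,0,0,0]]'
python3 - <<'E'
from cell import env
import numpy as np
o=env.get_obs(); print(np.round(o["qpos"],1))
E
```

```text
time_s: 17.65
tool_pos: [0.5372, -0.058, 0.2526]
tool_rot: [-177.9, 0.3, 105.8]
force: [-1.1, -0.6, -1.0]
grip_width: 0.0236
grasp_force: 30.0
[-52.3   9.1  61.3  97.9  -6.9  79.5  26.1]
```

```bash
python3 -m jog '[[0,-0.6,-0.13,0,0],[0,-0.9,-0.2,0,0],[0,-0.9,-0.2,0,0],[0,-0.9,-0.2,0,0],[0,-0.9,-0.2,0,0],[0,-0.9,-0.2,0,0],[0,-0.6,-0.13,0,0],[0,-0.4,-0.1,0,0],[0,0,0,0,0],[0,0,0,0,0]]'
python3 - <<'E'
from cell import env
from h import *
o=env.get_obs(); print(np.round(o["qpos"],1),np.round(o["tool_pos"],4))
T,S=snap("top",5),snap("side",5)
a=cv2.resize(S["color"][160:330,190:320],(459,600),interpolation=cv2.INTER_CUBIC); b=cv2.resize(T["color"][150:290,340:440],(341,478),interpolation=cv2.INTER_CUBIC)
im=np.zeros((600,800,3),np.uint8); im[:,:459]=a; im[:478,459:]=b
cv2.imwrite("pics/m5.png",cv2.cvtColor(cv2.convertScaleAbs(im,alpha=1.4),cv2.COLOR_RGB2BGR))
E
```

```text
time_s: 18.48
tool_pos: [0.5452, -0.1786, 0.2537]
tool_rot: [-177.9, 0.2, 106.1]
force: [0.1, 0.5, -2.0]
grip_width: 0.0235
grasp_force: 30.0
[-37.2  16.3  62.7  93.5 -13.1  80.6  43.1] [ 0.5452 -0.1786  0.2537]
```

View pics/m5.png

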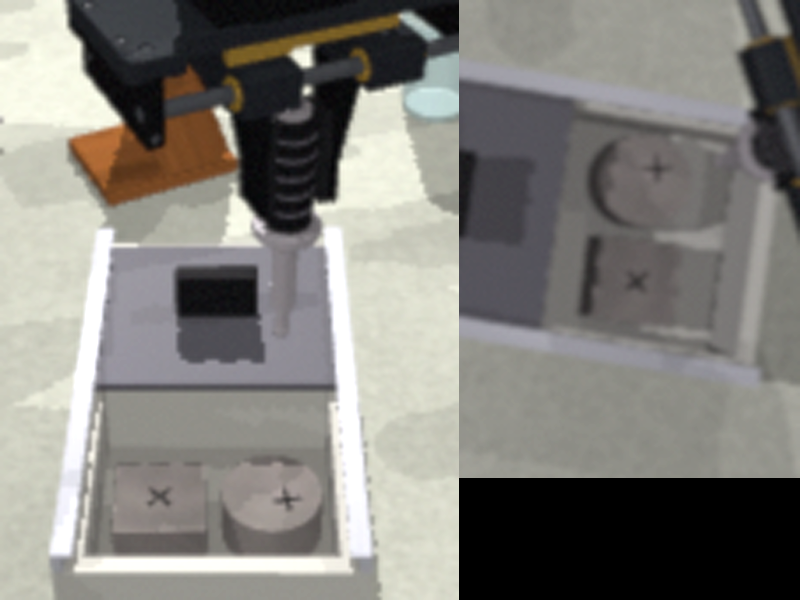

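Side view: the probe is held upright with its tip at about (268.7,254.6); the round specimen's cross is at about (271.1,300.5). In the top view the cross is clear at about (397.7,198.9), and the probe is hidden by the gripper.

```bash
cat > tipfit.py <<'E'
from h import *
def fit(S,xy,zr):
    "axis of the held probe: mid pixels of the stem rows, pushed one radius behind the seen surface"
    P=cloud(S); m=(np.hypot(P[...,0]-xy[0],P[...,1]-xy[1])<.03)&(P[...,2]>zr[0])&(P[...,2]<zr[1])&(S["range_z"]>0)
    out=[]
    for v in np.unique(np.nonzero(m)[0]):
        u=np.nonzero(m[v])[0]
        if len(u)<2 or np.ptp(u)>len(u)+2: continue
        uc=u.mean(); o,d=rays(S,(uc,v)); w=len(u)*np.median(S["range_z"][v,u])/S["mtx"][0,0]
        r=w/2; dz=np.percentile(S["range_z"][v,u],25); p=o+d[0]*(dz+r*.9); out.append([v,uc,w*1000,*p])
    return np.array(out)
E
python3 - <<'E'
from tipfit import *
from cell import env
T,S=load("top",5),load("side",5)
print("mark",tri(T,(397.7,198.9),S,(271.1,300.5)),plane(T,(397.7,198.9),.04).round(4),plane(S,(271.1,300.5),.04).round(4))
f=fit(S,(.545,-.185),(.12,.235)); np.set_printoptions(suppress=True,precision=4,linewidth=120); print(f)
E
```

```text
mark (array([ 0.54488148, -0.18449495,  0.04222228]), np.float64(0.0002935696870410682)) [[ 0.5452 -0.1853  0.04  ]] [[ 0.5452 -0.1825  0.04  ]]
[[220.     278.       5.0954   0.556   -0.1793   0.228 ]
 [222.     270.8421  31.642    0.5439  -0.1787   0.225 ]
 [223.     270.5     33.3428   0.5435  -0.1779   0.2224]
 [224.     270.5     33.3805   0.5435  -0.1779   0.2203]
 [225.     270.5     33.3379   0.5434  -0.1782   0.2184]
 [226.     271.      31.615    0.544   -0.1798   0.2174]
 [227.     270.5     29.8993   0.5425  -0.1827   0.2176]
 [228.     271.      28.2456   0.5428  -0.1853   0.2174]
 [229.     271.      21.5821   0.5424  -0.1873   0.2168]
 [230.     271.      14.9328   0.5417  -0.1905   0.2173]
 [231.     270.      11.9092   0.5422  -0.1803   0.2073]
 [232.     270.      11.8945   0.5421  -0.181    0.2058]
 [233.     270.      11.9287   0.5422  -0.1806   0.2033]
 [234.     270.      11.9342   0.5422  -0.1808   0.2012]
 [235.     270.      11.9638   0.5423  -0.1803   0.1987]
 [236.     270.      11.9998   0.5423  -0.1803   0.1965]
 [237.     270.      12.0046   0.5422  -0.1
[... 283 characters left out ...]
.1814   0.1841]
 [243.     270.      12.1166   0.5423  -0.1809   0.1815]
 [244.     270.      12.1331   0.5422  -0.1812   0.1795]
 [245.     270.      12.175    0.5423  -0.181    0.1771]
 [246.     269.5     10.4283   0.5412  -0.1818   0.1756]
 [247.     269.5     10.4466   0.5413  -0.1815   0.1732]
 [248.     269.5      7.0102   0.5415  -0.1806   0.1701]
 [249.     269.5      7.0234   0.5416  -0.1805   0.1677]
 [250.     269.5      7.0331   0.5414  -0.1815   0.1663]
 [251.     269.5      7.0587   0.5418  -0.1795   0.1623]
 [252.     269.5      7.0431   0.5413  -0.1818   0.162 ]
 [253.     269.       8.8491   0.5408  -0.18     0.1582]
 [254.     269.5      7.0646   0.5414  -0.1817   0.1572]]
```

```bash
python3 -m jog '[[0,-0.14,0.15,0.4,0],[0,0,0.18,0.8,0],[0,0,0,1,0],[0,0,0,0.9,0],[0,0,0,0.7,0],[0,0,0,0.6,0],[0,0,0,0.4,0],[0,0,0,0.3,0],[0,0,0,0,0],[0,0,0,0,0]]'
python3 - <<'E'
from cell import env
from tipfit import *
o=env.get_obs(); print(np.round(o["force"],2),np.round(o["tool_pos"],4),o["tool_rot"].round(2))
T,S=snap("top",6),snap("side",6)
np.set_printoptions(suppress=True,precision=4,linewidth=120); print(fit(S,(.545,-.184),(.045,.115)))
a=cv2.resize(S["color"][240:320,235:305],(525,600),interpolation=cv2.INTER_CUBIC); b=cv2.resize(T["color"][170:240,370:420],(275,385),interpolation=cv2.INTER_CUBIC)
im=np.zeros((600,800,3),np.uint8); im[:,:525]=a; im[:385,525:]=b
cv2.imwrite("pics/m6.png",cv2.cvtColor(cv2.convertScaleAbs(im,alpha=1.4),cv2.COLOR_RGB2BGR))
E
```

```text
time_s: 19.42
tool_pos: [0.5489, -0.1821, 0.1521]
tool_rot: [-177.9, 0.3, 106.0]
force: [-0.4, 0.3, -0.7]
grip_width: 0.0237
grasp_force: 30.0
[-0.44  0.32 -0.72] [ 0.5489 -0.1821  0.1521] [-177.9     0.25  106.04]
[[277.     272.      12.7838   0.5458  -0.1849   0.104 ]
 [278.     272.      12.8264   0.5459  -0.1847   0.1013]
 [279.     272.      12.85     0.5459  -0.1844   0.0985]
 [280.     272.      12.8601   0.5457  -0.1854   0.0969]
 [281.     272.      12.9127   0.5459  -0.185    0.0939]
 [282.     272.      12.9073   0.546   -0.1847   0.0911]
 [283.     272.      12.9177   0.5459  -0.1852   0.089 ]
 [284.     272.      12.9772   0.546   -0.1847   0.086 ]
 [285.     272.      12.9702   0.5458  -0.1856   0.0843]
 [286.     271.5     11.1303   0.5447  -0.1867   0.0831]
 [297.     285.       5.6459   0.5693  -0.1946   0.0578]
 [298.     285.       5.618    0.5683  -0.1983   0.0591]
 [299.     284.5      3.7881   0.5679  -0.1967   0.0549]]
```

View pics/m6.png

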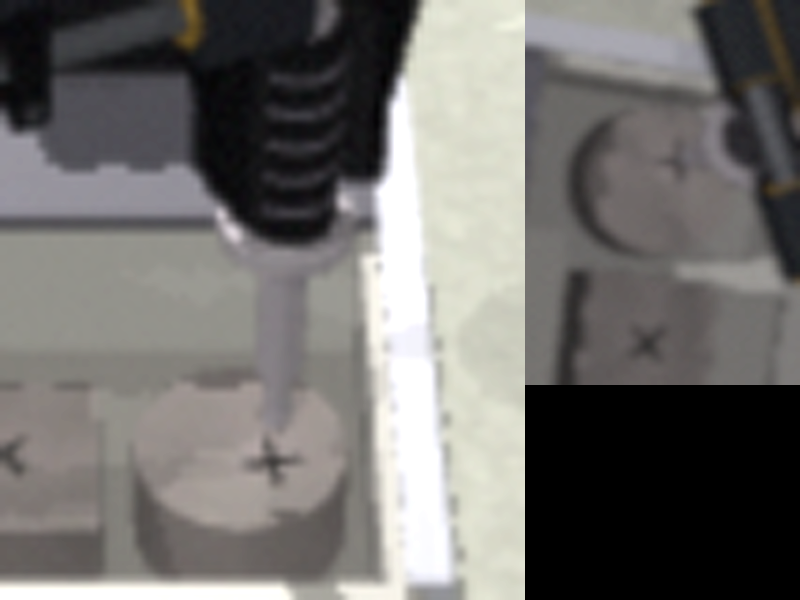

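Side view: the cross is at (270.8,301.0), with the tip just above it at (271.3,297.3). In the top view, the cross at (397.7,198.7) sits just beside the collar's edge, whose centre is at about (411,195.8).

```bash
python3 - <<'E'
from tipfit import *
T,S=load("top",6),load("side",6)
for z in(.047,.049,.051,.053): print("tip side",z,plane(S,(271.3,297.2),z).round(4))
print("mark side",plane(S,(270.8,301.0),.04).round(4),"top",plane(T,(397.7,198.7),.04).round(4))
print("collar top view",plane(T,(411.2,195.8),.119).round(4))
# collar: fit circle to light pixels left of gripper, at z~.122
c=T["color"][180:215,395:420].astype(int); P=cloud(T)[180:215,395:420]
m=(P[...,2]>.105)&(P[...,2]<.135)
q=P[m]; print("collar pts",len(q),q.mean(0).round(4),q.min(0).round(4),q.max(0).round(4))
e=np.array([P[r][m[r]][np.argmax(P[r][m[r]][:,1])] for r in range(35) if m[r].any()])
print(e.round(4).tolist())
E
```

```text
tip side 0.047 [[ 0.5459 -0.1807  0.047 ]]
tip side 0.049 [[ 0.5455 -0.1825  0.049 ]]
tip side 0.051 [[ 0.5451 -0.1844  0.051 ]]
tip side 0.053 [[ 0.5447 -0.1862  0.053 ]]
mark side [[ 0.5443 -0.1836  0.04  ]] top [[ 0.5456 -0.1853  0.04  ]]
collar top view [[ 0.5464 -0.1844  0.119 ]]
collar pts 89 [ 0.545  -0.1717  0.1243] [ 0.5325 -0.1836  0.1161] [ 0.5611 -0.1648  0.1347]
[[0.5611, -0.1725, 0.1209], [0.5591, -0.17, 0.1225], [0.5574, -0.1691, 0.1195], [0.5556, -0.1673, 0.1189], [0.5535, -0.1663, 0.1216], [0.5516, -0.1664, 0.1212], [0.5496, -0.1653, 0.1242], [0.5476, -0.1648, 0.1252], [0.546, -0.1662, 0.1211], [0.544, -0.1656, 0.1225], [0.5424, -0.167, 0.1184], [0.5402, -0.1673, 0.1229], [0.5385, -0.1684, 0.1194], [0.5364, -0.1711, 0.1225], [0.5347, -0.1719, 0.1199], [0.5328, -0.1758, 0.1193]]
```

Both views put the tip within about 1.5 mm of the mark (mean error about 0.5 mm). Now straight down.

```bash
python3 -m jog '[[0,0,0.01,0.2,0],[0,0,0.01,0.2,0],[0,0,0,0,0],[0,0,0,0,0]]'; for i in 1; do python3 -m jog '[[0,0,0,0.1,0],[0,0,0,0,0],[0,0,0,0,0]]'; done; python3 - <<'E'
from cell import env
print(env.get_obs()["force"],env.get_obs()["tool_pos"])
E
python3 -m jog '[[0,0,0.01,0.1,0],[0,0,0,0,0],[0,0,0,0,0]]'; python3 -m jog '[[0,0,0,0,0],[0,0,0,0,0]]'
```

```text
time_s: 19.85
tool_pos: [0.5485, -0.1819, 0.1436]
tool_rot: [-177.9, 0.2, 106.0]
force: [0.3, -0.3, -0.9]
grip_width: 0.0235
grasp_force: 30.0
time_s: 20.1
tool_pos: [0.5486, -0.182, 0.1418]
tool_rot: [-177.9, 0.2, 106.0]
force: [0.7, 0.6, -1.6]
grip_width: 0.0231
grasp_force: 30.0
[ 0.7024385   0.6091111  -1.55902902] [ 0.54859987 -0.18198272  0.14176283]
time_s: 20.35
tool_pos: [0.5489, -0.1821, 0.1399]
tool_rot: [-177.9, 0.2, 106.0]
force: [0.8, -0.0, -0.8]
grip_width: 0.0234
grasp_force: 30.0
time_s: 20.52
tool_pos: [0.5489, -0.182, 0.1399]
tool_rot: [-177.9, 0.2, 106.0]
force: [0.8, -0.2, -1.6]
grip_width: 0.0234
grasp_force: 30.0
```

```bash
python3 -m jog '[[0,0,0,0.1,0],[0,0,0,0,0]]'|grep -E "pos|force"; python3 -m jog '[[0,0,0,0,0]]'|grep force:; python3 -m jog '[[0,0,0,0,0]]'|grep force:;python3 -m jog '[[0,0,0,0.1,0],[0,0,0,0,0]]'|grep -E "pos|force:"; python3 -m jog '[[0,0,0,0,0]]'|grep force:; python3 -m jog '[[0,0,0,0,0]]'|grep force:; python3 -m jog '[[0,0,0,0,0]]'|grep force:
python3 - <<'E'
from tipfit import *
S=snap("side",7); np.set_printoptions(suppress=True,precision=4,linewidth=120); print(fit(S,(.545,-.184),(.045,.13)))
E
```

```text
tool_pos: [0.5488, -0.182, 0.1377]
force: [0.3, -0.3, 0.4]
grasp_force: 30.0
force: [0.9, 0.3, 0.7]
grasp_force: 30.0
force: [1.1, 0.2, 0.2]
grasp_force: 30.0
tool_pos: [0.5487, -0.182, 0.1357]
force: [0.7, -0.1, 1.6]
grasp_force: 30.0
force: [-0.5, -0.8, 1.0]
grasp_force: 30.0
force: [1.9, 0.4, 1.1]
grasp_force: 30.0
force: [1.1, 1.0, 0.4]
grasp_force: 30.0
[[272.     272.6     26.9282   0.5466  -0.1858   0.1171]
 [273.     271.5     32.3099   0.5449  -0.184    0.1132]
 [274.     273.      30.6307   0.5474  -0.1858   0.112 ]
 [275.     272.5     32.4098   0.5463  -0.1863   0.1102]
 [276.     272.5     32.6228   0.547   -0.1836   0.105 ]
 [277.     272.5     32.7355   0.547   -0.1836   0.1025]
 [278.     272.5     32.7002   0.5473  -0.1826   0.0989]
 [279.     272.5     32.7189   0.547   -0.184    0.0979]
 [280.     272.5     28.9846   0.5463  -0.187    0.0983]
 [281.     272.5     25.2898   0.5455  -0.1908   0.0996]
 [282.     272.5     21.7099   0.5451  -0.1927   0.099 ]
 [283.     272.5     14.4895   0.5447  -0.1948   0.0987]
 [284.     272.      12.9612   0.5461  -0.1843   0.0855]
 [285.     272.      12.981    0.546   -0.185    0.0837]
 [286.     272.      12.9923   0.546   -0.1851   0.0812]]
```

```bash
python3 -m jog '[[0,0,0.01,0.12,0],[0,0,0,0,0],[0,0,0,0,0]]'|grep -E "pos|rot|force:|width"; for i in 1; do python3 -m jog '[[0,0,0,0,0]]'|grep force:; python3 -m jog '[[0,0,0,0,0]]'|grep force:; python3 -m jog '[[0,0,0,0,0]]'|grep force:; python3 -m jog '[[0,0,0,0,0]]'|grep force:; done
python3 - <<'E'
from tipfit import *
T,S=snap("top",8),snap("side",8)
a=cv2.resize(S["color"][240:320,235:305],(525,600),interpolation=cv2.INTER_CUBIC); b=cv2.resize(T["color"][170:240,370:420],(275,385),interpolation=cv2.INTER_CUBIC)
im=np.zeros((600,800,3),np.uint8); im[:,:525]=a; im[:385,525:]=b
cv2.imwrite("pics/m8.png",cv2.cvtColor(cv2.convertScaleAbs(im,alpha=1.4),cv2.COLOR_RGB2BGR))
E
```

```text
tool_pos: [0.5487, -0.1821, 0.1334]
tool_rot: [-177.9, 0.2, 106.0]
force: [0.3, 0.4, 2.2]
grip_width: 0.0231
grasp_force: 30.0
force: [0.4, -0.1, 1.5]
grasp_force: 30.0
force: [0.4, -0.0, 1.8]
grasp_force: 30.0
force: [0.8, -0.6, 1.3]
grasp_force: 30.0
force: [0.5, 0.0, 1.9]
grasp_force: 30.0
```

View pics/m8.png

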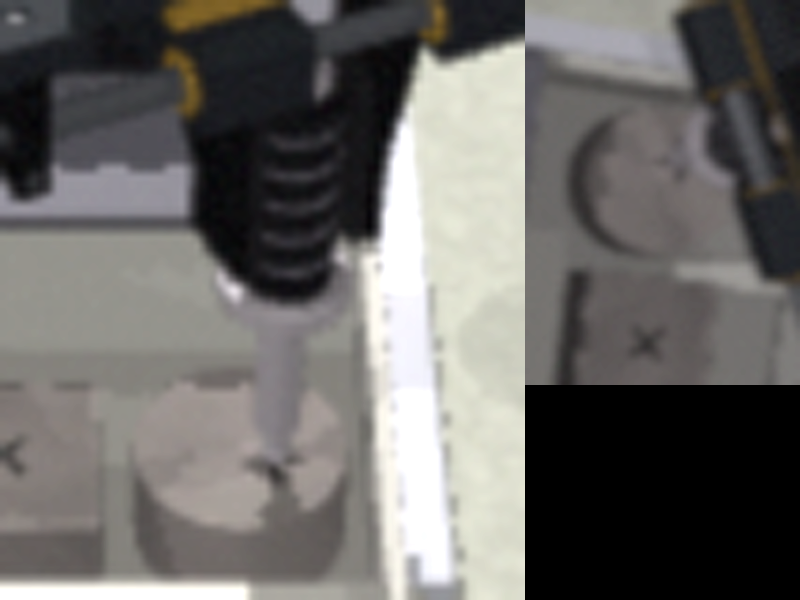

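The side view shows the tip resting on the cross: tip at (271.5,300.7), cross at (270.9,301.1), about 1 mm apart. Plunger estimates are 5.6 mm from force and 6.3–7.3 mm from height. I'll go 0.5 mm further, settle and hand in.

```bash
python3 -m jog '[[0,0,0,0.025,0],[0,0,0,0,0],[0,0,0,0,0],[0,0,0,0,0],[0,0,0,0,0],[0,0,0,0,0],[0,0,0,0,0],[0,0,0,0,0]]'; python3 - <<'E'
from cell import env
print(env.sign_off())
E
```

```text
time_s: 22.67
tool_pos: [0.5487, -0.182, 0.1329]
tool_rot: [-177.9, 0.2, 106.0]
force: [0.8, -0.6, 1.9]
grip_width: 0.023
grasp_force: 30.0
the job is handed in; nothing more can be done
None
```

The job is handed in at 22.7 s; the sign-off returned no verdict. The cover is open to its end stop, and the gripper holds the probe about 2° off vertical with its tip about 1 mm from the centre of the round specimen's cross, the tip pushed in an estimated 6–8 mm of its 14 mm.

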